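# Pack the cherry gift crate

## Task

Pack the gift crate: take the four lidded jars of cherries from the wooden board and stand each upright in the holder bored for its size, down on the bottom of the bore - the large jar, the medium jar, and the two minis in the two mini holders, either way round. Set the jars down rather than dropping them, keep them upright, and leave the two open, empty jars standing where they are.

Things in the scene. Friction and masses are not known exactly. Their poses are not given: they have to be found in the camera images.
- jar_large: Large closed glass jar full of cherries, round, bare steel lid: 68 mm diameter at the lid (its widest part), narrowing to 62 mm at the base, 84 mm tall; the lid is the top 13 mm. About 0.4 kg. Origin: centre of its underside; z up. Stands on the cooling board: 330 x 330 mm wood, 15 mm thick, on the table, so its origin starts 15 mm above the table.
- jar_medium: Medium closed glass jar full of cherries, round, with a bare steel lid: 56 mm diameter at the lid (its widest part), 50 mm at the base, 92 mm tall; the lid is the top 13 mm. About 0.3 kg. Origin: centre of its underside; z up. Stands on the board.
- jar_mini_a: Mini closed glass jar full of cherries, round, with a bare steel lid: 42 mm diameter at the lid (its widest part), 36 mm at the base, 62 mm tall; the lid is the top 13 mm. About 0.12 kg. Origin: centre of its underside; z up. Stands on the board.
- jar_mini_b: Mini closed glass jar full of cherries, the twin of jar_mini_a (42 mm diameter, 62 mm tall, steel lid). Origin: centre of its underside; z up. Stands on the board.
- empty_medium: Look-alike to leave alone: open, empty glass jar of the medium size without a lid (53 mm diameter, 88 mm tall). Origin: centre of its underside; z up. Stands on the board among the others. The jars and a steel jar funnel (70 mm wide, 54 high; not for the crate) stand there with their centres at least 95 mm apart.
- empty_mini: Look-alike to leave alone: open, empty glass jar of the mini size without a lid (39 mm diameter, 58 mm tall). Origin: centre of its underside; z up. Stands on the board among the others. A ball of twine (44 mm high) and a pile of three steel lids (54 mm wide, 36 high) lie near the board's far corners; not for the crate.
- holder_large: Holder for the large jar: fixed plywood block 98 x 98 x 20 mm with a round bore of 82 mm diameter, 15 mm deep, in its top. Origin: centre of its underside, below the bore's centre; bottom of the bore 5 mm above it, block's top 20 mm. x, y along its sides, z up. The four holders lie two by two, 100 mm apart, in any order, in a low green crate.
- holder_medium: Holder for the medium jar: fixed plywood block 98 x 98 x 20 mm in the crate with a round bore of 68 mm diameter, 15 mm deep. Origin: centre of its underside; bottom of the bore 5 mm above it. The crate stands on the table beside the board, left or right of it: 224 x 224 mm outside, floor 8 mm thick, walls 9 mm thick and 40 mm high above the table.
- holder_mini_a: Fixed plywood block 98 x 98 x 20 mm in the crate with a round bore of 54 mm diameter, 15 mm deep: holder for a mini jar (either one). Origin: centre of its underside; bottom of the bore 5 mm above it.
- holder_mini_b: Fixed plywood block 98 x 98 x 20 mm in the crate, the twin of holder_mini_a (bore 54 mm diameter, 15 mm deep): holder for the other mini jar. Origin: centre of its underside; bottom of the bore 5 mm above it.

How it is judged:
By the outcome, as a careful person would: the job done as asked, in the order asked, and still so for the second after the job is handed in, with the robot touching nothing.
It also fails if it takes over 131 s, if anything falls off the work surface, if the arm or the gripper's body presses on something with over 40 N, if the wrist force passes 120 N, or if a joint passes its speed limit or range.

## Robot

A 6-joint arm with a two-finger parallel gripper is mounted at the origin on the work surface. World frame = base frame: x ahead of the robot, y to its left, z up, the work surface at z = 0. Lengths are in m, angles in rad, forces in N, time in s.
With the tool pointing down it reaches from about 0.325 to 0.875 m from the base axis. Payload 4.4 kg.
Tool frame: the origin (TCP) lies midway between the tips of the shut fingers; the grasp point (between the pads) lies env.grip_point_offset behind it (env.grip_point_offset is the distance from the TCP to the grasp point, in m); z points along the fingers, y is the line along which they close (so a half turn about z gives the same grasp; the last joint's range is limited). The gripper opens to 85 mm and grips with 20 to 120 N. Pads are 22 mm wide; open, the fingers measure 114 mm over their backs; the gripper's body (76 mm by 85 mm) begins 54 mm behind the grasp point. The pads swing forward as they close: fully open they stand 13 mm farther back than shut.
Start: joints at [-1.349, 0.207, 1.542, -0, 1.393, -0.15], TCP at [0.209, -0.536, 0.231] pointing down, gripper open.
Joint ranges: [-2.73, 2.73], [-0.86, 2.22], [0.23, 2.46], [-1.11, 4.25], [0.08, 2.63], [-2.82, 2.82]. Speed limits (rad/s): [2.79, 2.79, 3.14, 3.14, 3.14, 3.14].

## Interface

Orientations are given as a unit quaternion [x, y, z, w].
In Python, from plant import sensors, imaging, env, masks_of, tip_of gives the robot as it stands.
- The arm moves only by the tool move_arm, never from a script. Its argument "steps" is a list of rows, each a list of 2 entries, a list of its own where there are three numbers: the shift along the world's x, y, z in parts of the range, where 1.0 means 0.6 m, then the turn, a rotation vector about the world's x, y, z in fractions of the full range, 1 being 120 degrees. In form: [[[x, y, z], [ax, ay, az]], ...]. A call has 1 to 20 rows; each row is the pose to reach, as a shift and turn from the pose commanded when the call began; what a row does not reach only later rows make up. A row lasts 1/8 s, in which the tool goes at most 62.5 mm and 10.7 degrees, less where a joint would pass 70% of its speed; a pose out of reach is approached as far as the arm can. A call with a gripper value outside its range is refused whole. "jaw" is the opening, from 0 (shut) to 1 (fully open), set as the call begins (left out, the last holds). The fingers move at their own pace and stop on an object; "force" is the grip in N (left out, the last holds). Time passes only in rows, so rows that repeat a pose let the fingers close. It gives the time, the measured TCP pose, the force, the opening and the grip force at its end, in the units of the state.
- sensors.read_state(): the state, without advancing time (a new reading comes with each control period).
- imaging.read_camera(name): name is "scene" or "top"; returns a dict with "img" (420x560x3 uint8, red, green, blue), "fx", "fy", "cx", "cy" (pixels), "dist_coeffs" ([k1, k2, p1, p2, k3] as OpenCV has them; the pictures are not rectified), "world_to_cam" (4x4, takes a point from world to camera coordinates). Camera axes: x right, y down, z forward; pixel columns grow to the right and rows downward; lengths in m; the calibration is good to about 2 mm. A picture is of the moment at which its call begins. There is no depth.
- env.hand_in(): hands the job in; it is judged then, once.
Trained networks look in a picture, given as the dict that the camera call returned (one of the last four; its "shot" number tells which), for a name from the list of things; names that differ only in an ending like _2 or _b are one class to them, and where a whole thing is asked for, a point or a joint stands for the part that bears it (a point fixed in the world has none). Each returns a list of dicts, best first, with "conf" (0 to 1); they miss things now and then, are a little off and sometimes report something else, mostly with a low value. They report only what shows in the picture. A call takes as long as a camera call.
- masks_of(label, picture): "mask" (420x560 bool, what is visible of it).
- tip_of(label, picture): "xyz" ([x, y, z] in m, in the coordinates of the camera as it stood for that picture, good to about 4 mm: a listed point, or the origin of a listed thing).
The state is a dict: "t": time; "q": joint angles; "dq": joint speeds; "tau": joint torques, N m; "ee_pos": TCP position; "tcp_rot": TCP orientation; "ft_force": force on the tool from outside, world axes, zero at the start; "moment": the same for the moment, N m; "finger_gap": opening from 0.0 (shut) to 1.0 (fully open); "grasp_force": force on a finger pad.
Only numpy, scipy, OpenCV 4.12 (cv2) and the standard library are available. Lean on these libraries where they do the work, as an engineer would, in place of code of your own. Each camera call takes 0.05 s, during which the arm holds its last target. There are 200 camera calls.

## Working session

There is one attempt and no reset: what is moved stays moved. The work goes in short steps, Python scripts to look and compute and a tool call to move; the robot and the scene stay as the last step left them, time stands still between calls to the robot, and variables do not carry over. Pictures are saved under pics/ and viewed, at most 14 in all, crops included, and the job is handed in when it is done.

Besides the shell and the picture viewer there is one more tool, called after "Call:" by a JSON object that holds its "fn" and its "kwargs", one argument or row to a line. move_arm: Moves the arm, as the interface text tells. Its arguments: {"type":"object","properties":{"steps":{"type":"array","items":{"type":"array"}},"jaw":{"type":"number"},"force":{"type":"number"}},"required":["steps"]}

```bash
mkdir -p pics
cat > h.py <<'E'
import numpy as np, cv2
from plant import sensors, imaging, env, masks_of, tip_of
def shot(n,save=None):
    p=imaging.read_camera(n)
    if save: cv2.imwrite('pics/'+save,cv2.cvtColor(p['img'],cv2.COLOR_RGB2BGR))
    return p
def K(p): return np.array([[p['fx'],0,p['cx']],[0,p['fy'],p['cy']],[0,0,1]])
def toworld(p,x):
    T=np.linalg.inv(p['world_to_cam']); return T[:3,:3]@np.array(x)+T[:3,3]
def onplane(p,uv,z):
    n=cv2.undistortPoints(np.array([[uv]],float),K(p),np.array(p['dist_coeffs'],float))[0,0]
    T=np.linalg.inv(p['world_to_cam']); d=T[:3,:3]@np.array([n[0],n[1],1]); c=T[:3,3]
    return c+d*(z-c[2])/d[2]
E
python3 - <<'E'
from h import *
s=sensors.read_state(); print(s['ee_pos'],s['tcp_rot'],s['finger_gap'],env.grip_point_offset)
for n in ('scene','top'):
    p=shot(n,n+'0.png'); T=np.linalg.inv(p['world_to_cam']); print(n,T[:3,3].round(3),T[:3,2].round(2))
    for l in ['jar_large','jar_medium','jar_mini_a','empty_medium','empty_mini','holder_large','holder_medium','holder_mini_a']:
        print(l,[(toworld(p,d['xyz']).round(3).tolist(),round(d['conf'],2)) for d in tip_of(l,p)[:4]])
E
```

```text
[ 0.20921728 -0.53475055  0.23007629] [ 9.82680418e-01  1.85304575e-01 -4.73814951e-05 -1.18685702e-03] 0.9989052101022375 0.0187
scene [ 0.964 -0.471  0.638] [-0.5   0.55 -0.67]
jar_large [([0.577, -0.306, 0.021], 0.67), ([0.511, 0.252, 0.01], 0.65)]
jar_medium [([0.57, -0.087, 0.017], 0.73)]
jar_mini_a [([0.574, -0.198, 0.016], 0.94), ([0.672, -0.196, 0.017], 0.68)]
empty_medium [([0.461, -0.095, 0.019], 0.67)]
empty_mini [([0.462, -0.198, 0.019], 0.89)]
holder_large [([0.609, 0.226, 0.013], 0.97), ([0.573, -0.197, 0.015], 0.25)]
holder_medium [([0.488, 0.157, 0.007], 0.86), ([0.511, 0.252, 0.01], 0.62)]
holder_mini_a [([0.512, 0.25, 0.012], 0.83), ([0.584, 0.13, 0.008], 0.65)]
top [ 0.405 -0.006  0.943] [ 0.16 -0.02 -0.99]
jar_large [([0.579, -0.304, 0.016], 0.74)]
jar_medium [([0.573, -0.094, 0.015], 0.56)]
jar_mini_a [([0.571, -0.196, 0.017], 0.71), ([0.678, -0.198, 0.016], 0.62)]
empty_medium [([0.461, -0.097, 0.015], 0.62)]
empty_mini [([0.458, -0.201, 0.015], 0.86)]
holder_large [([0.607, 0.228, 0.007], 0.69)]
holder_medium [([0.487, 0.158, 0.012], 0.69), ([0.677, -0.198, 0.018], 0.52)]
holder_mini_a [([0.585, 0.131, 0.007], 0.92), ([0.508, 0.252, 0.005], 0.77)]
```

View pics/top0.png

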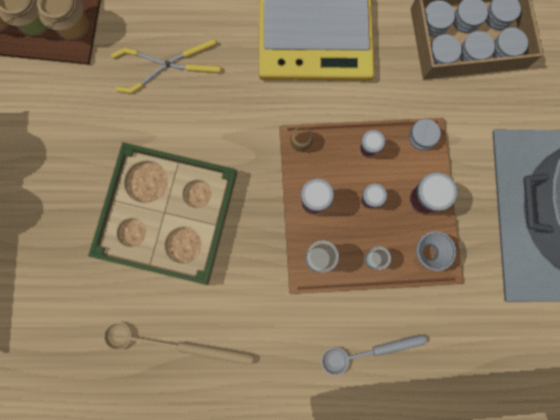

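View pics/scene0.png

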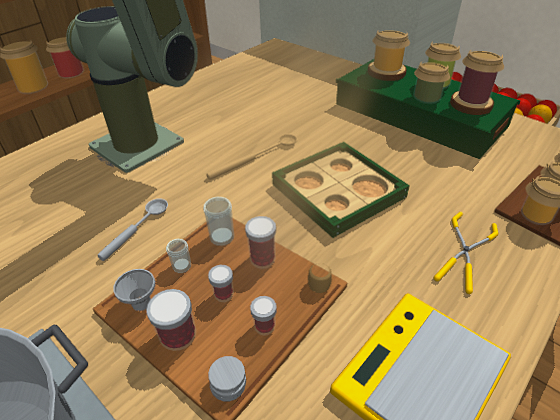

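Run:
```python
from h import *
# lid top centres / bore centres from masks in top view; and triangulated from two views
P={n:shot(n) for n in('top','scene')}
zt={'jar_large':.099,'jar_medium':.107,'jar_mini_a':.077,'empty_medium':.103,'empty_mini':.073}
for l,z in zt.items():
    for n,p in P.items():
        for d in masks_of(l,p)[:3]:
            v,u=np.nonzero(d['mask']);
            if len(u)==0: continue
            print(l,n,round(d['conf'],2),len(u),'box',u.min(),u.max(),v.min(),v.max())
for l in('holder_large','holder_medium','holder_mini_a'):
    for d in masks_of(l,P['top'])[:3]:
        m=d['mask'].astype(np.uint8);c=max(cv2.findContours(m,0,1)[0],key=cv2.contourArea);r=cv2.minAreaRect(c)
        print(l,round(d['conf'],2),np.round(r[0]),np.round(r[1]),onplane(P['top'],r[0],.028).round(4))
```

```text
jar_large top 0.92 1533 box 408 456 173 214
jar_large scene 0.6 2204 box 148 195 289 349
jar_medium top 0.94 924 box 300 332 179 215
jar_medium scene 0.94 1386 box 246 276 216 268
jar_mini_a top 0.97 532 box 358 384 131 157
jar_mini_a top 0.77 464 box 360 384 184 208
jar_mini_a scene 0.83 843 box 251 276 296 335
empty_medium top 0.71 833 box 305 337 241 272
empty_medium scene 0.59 1163 box 204 233 197 244
empty_mini top 0.68 488 box 364 390 247 269
empty_mini scene 0.94 621 box 166 190 238 271
holder_large 0.68 [321. 256.] [31. 32.] [ 0.4646 -0.1033  0.028 ]
holder_large 0.61 [146. 182.] [53. 52.] [0.6049 0.2281 0.028 ]
holder_medium 0.59 [183. 245.] [56. 54.] [0.4859 0.154  0.028 ]
holder_mini_a 0.76 [131. 233.] [55. 54.] [0.5086 0.2515 0.028 ]
holder_mini_a 0.64 [197. 195.] [53. 52.] [0.5813 0.1308 0.028 ]
holder_mini_a 0.6 [377. 258.] [22. 26.] [ 0.462  -0.2081  0.028 ]
```

The top view (up = +x, left = +y) shows the board. On it are the large jar at (437,192), the medium at (317,195), the minis at (373,142) and (374,195), the empties at (321,256) and (377,258), the funnel at (436,251), the lids at (425,135) and the twine at (301,138). The crate bores are the large at (147,182), minis at (199,194) and (132,232), and the medium at (184,245). The scene view agrees. Next I'll triangulate the lids and fit the holder grid.

```bash
cat > lids.py <<'E'
from h import *
def lid(p,l,box=None,near=None):
    """centre pixel of the bright lid's ellipse inside the mask nearest to world point"""
    best=None
    uv0=cv2.projectPoints(np.array([near],float),cv2.Rodrigues(p['world_to_cam'][:3,:3])[0],p['world_to_cam'][:3,3],K(p),np.array(p['dist_coeffs'],float))[0][0,0]
    hsv=cv2.cvtColor(p['img'],cv2.COLOR_RGB2HSV)
    m=((hsv[...,1]<70)&(hsv[...,2]>135)).astype(np.uint8)
    w=np.zeros_like(m); cv2.circle(w,tuple(int(round(a)) for a in uv0),30,1,-1)
    c=cv2.findContours(m*w,0,1)[0]
    c=[k for k in c if len(k)>=8 and abs(cv2.pointPolygonTest(k,tuple(map(float,uv0)),True))<25]
    k=max(c,key=cv2.contourArea); e=cv2.fitEllipse(cv2.convexHull(k))
    return uv0,e
def tri(a,b,ua,ub):
    n=[cv2.undistortPoints(np.array([[u]],float),K(p),np.array(p['dist_coeffs'],float))[0].T for p,u in((a,ua),(b,ub))]
    X=cv2.triangulatePoints(a['world_to_cam'][:3],b['world_to_cam'][:3],*n)[:,0]; return X[:3]/X[3]
E
python3 - <<'E'
from lids import *
from scipy.optimize import least_squares
a,b=shot('top'),shot('scene')
for l,q in {'jar_large':[.578,-.305,.099],'jar_medium':[.572,-.091,.107],'mini1':[.573,-.197,.077],'mini2':[.675,-.197,.077]}.items():
    u,ea=lid(a,l,near=q);w,eb=lid(b,l,near=q)
    print(l,'top',np.round(u),np.round(ea[0],1),np.round(ea[1]),'scene',np.round(w),np.round(eb[0],1),np.round(eb[1]),tri(a,b,ea[0],eb[0]).round(4),onplane(a,ea[0],q[2]).round(4),onplane(b,eb[0],q[2]).round(4))
obs={}
N=[[.608,.227],[.584,.1305],[.487,.1565],[.510,.251]]
M=[]
for p in(a,b):
    for l in('holder_large','holder_medium','holder_mini_a'):
        for d in tip_of(l,p):
            x=toworld(p,d['xyz']);j=np.argmin([np.hypot(*(x[:2]-n)) for n in N])
            if np.hypot(*(x[:2]-N[j]))<.015: M.append((j,x))
for j,n in enumerate(N): M.append((j,np.r_[n,.009]))
off=np.array([[.05,.05],[.05,-.05],[-.05,-.05],[-.05,.05]])
f=lambda t:(t[:2]+off@np.array([[np.cos(t[2]),np.sin(t[2])],[-np.sin(t[2]),np.cos(t[2])]]))
r=least_squares(lambda t:np.ravel([f(t)[j]-x[:2] for j,x in M]),[.55,.19,-.2])
print(f(r.x).round(4),np.degrees(r.x[2]),np.abs(r.fun).max(),np.mean([x[2] for _,x in M]))
E
```

```text
jar_large top [438. 190.] [437.5 190.3] [36. 38.] scene [169. 307.] [168.2 306.7] [34. 45.] [ 0.5765 -0.3044  0.0988] [ 0.577  -0.3035  0.099 ] [ 0.576  -0.3051  0.099 ]
jar_medium top [318. 192.] [316.7 193.3] [31. 31.] scene [261. 228.] [260.2 226.3] [21. 31.] [ 0.5686 -0.0894  0.1075] [ 0.5691 -0.0889  0.107 ] [ 0.5677 -0.0895  0.107 ]
mini1 top [375. 195.] [374.5 194.2] [21. 22.] scene [220. 274.] [219.8 273.6] [18. 24.] [ 0.5732 -0.1969  0.0774] [ 0.5737 -0.1965  0.077 ] [ 0.5726 -0.1972  0.077 ]
mini2 top [373. 140.] [372.9 140.2] [21. 21.] scene [264. 306.] [262.8 306.1] [21. 26.] [ 0.6743 -0.1972  0.0769] [ 0.6747 -0.1967  0.077 ] [ 0.6739 -0.1978  0.077 ]
[[0.609  0.2274]
 [0.5839 0.1306]
 [0.4871 0.1557]
 [0.5122 0.2525]] -14.525411624854186 0.0029233469090026165 0.008888852340894909
```

Units first: shifts go in shares of 0.6 m and turns go in shares of 120 degrees. So 36.8 cm is 0.6133, 34 cm is 0.5667.

Call:
{"fn": "move_arm", "kwargs": {
  "steps": [
    [[0.1,0.0633,0],[0,0,0]],
    [[0.2,0.1267,0],[0,0,0]],
    [[0.3,0.19,0],[0,0,0]],
    [[0.4,0.2533,0],[0,0,0]],
    [[0.5,0.3167,0],[0,0,0]],
    [[0.5667,0.3583,0],[0,0,0]],
    [[0.6133,0.385,0],[0,0,0]],
    [[0.6133,0.385,-0.0667],[0,0,0]],
    [[0.6133,0.385,-0.1333],[0,0,0]],
    [[0.6133,0.385,-0.1333],[0,0,0]],
    [[0.6133,0.385,-0.1333],[0,0,0]]
  ],
  "jaw": 1,
  "force": 50
}}

```text
t: 3.42
ee_pos: [0.5781, -0.3052, 0.1528]
tcp_rot: [0.983, 0.185, 0.001, 0.001]
ft_force: [1.4, 1.1, 1.1]
finger_gap: 0.998
grasp_force: 0.0
```

Converted, -8.1 cm is -0.135, -0.15 cm is -0.0025.

Call:
{"fn": "move_arm", "kwargs": {
  "steps": [
    [[-0.0025,0.0017,-0.0333],[0,0,0]],
    [[-0.0025,0.0017,-0.0667],[0,0,0]],
    [[-0.0025,0.0017,-0.1],[0,0,0]],
    [[-0.0025,0.0017,-0.12],[0,0,0]],
    [[-0.0025,0.0017,-0.135],[0,0,0]],
    [[-0.0025,0.0017,-0.135],[0,0,0]],
    [[-0.0025,0.0017,-0.135],[0,0,0]]
  ]
}}

```text
t: 4.3
ee_pos: [0.5765, -0.3039, 0.071]
tcp_rot: [0.983, 0.185, 0.0, 0.001]
ft_force: [-0.0, -0.6, -0.5]
finger_gap: 0.997
grasp_force: 0.0
```

Run:
```python
from h import *
p=shot('scene'); i=cv2.cvtColor(p['img'],cv2.COLOR_RGB2BGR)[200:400,80:300]
cv2.imwrite('pics/c1.png',cv2.resize(i,None,fx=3,fy=3,interpolation=2)[:600])
s=sensors.read_state();print(s['ee_pos'],s['ft_force'])
```

```text
[ 0.57660719 -0.30395542  0.07124284] [-0.04622661  0.30224335  0.09632418]
```

View pics/c1.png

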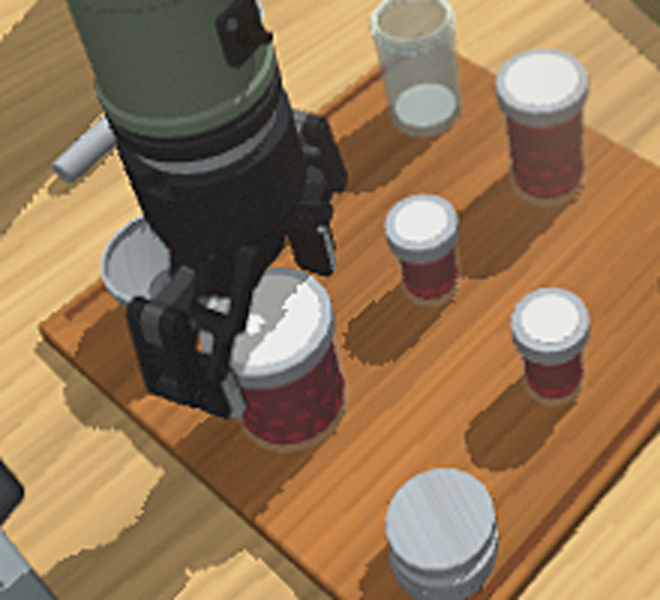

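The fingers straddle the large lid, near pad at crop (230,390) and far pad at (320,245), and both are level with it. I'll close and test-lift.

Converted, 2 cm is 0.0333, 1 cm is 0.0167.

Call:
{"fn": "move_arm", "kwargs": {
  "steps": [
    [[0,0,0],[0,0,0]],
    [[0,0,0],[0,0,0]],
    [[0,0,0],[0,0,0]],
    [[0,0,0],[0,0,0]],
    [[0,0,0],[0,0,0]],
    [[0,0,0],[0,0,0]],
    [[0,0,0.0083],[0,0,0]],
    [[0,0,0.0167],[0,0,0]],
    [[0,0,0.0333],[0,0,0]],
    [[0,0,0.0333],[0,0,0]]
  ],
  "jaw": 0,
  "force": 50
}}

```text
t: 5.6
ee_pos: [0.5766, -0.304, 0.0914]
tcp_rot: [0.983, 0.185, 0.001, 0.001]
ft_force: [-0.2, 0.8, -3.7]
finger_gap: 0.781
grasp_force: 56.8
```

Run:
```python
from h import *
p=shot('scene'); i=cv2.cvtColor(p['img'],cv2.COLOR_RGB2BGR)[200:400,80:300]
cv2.imwrite('pics/c2.png',cv2.resize(i,None,fx=3,fy=3,interpolation=2)[:600])
s=sensors.read_state();print(s['ee_pos'],s['ft_force'],s['finger_gap'],s['grasp_force'])
```

```text
[ 0.57633081 -0.30378003  0.09094136] [-0.84938319  0.62602361 -4.49222042] 0.7724212430265137 56.80581450462341
```

View pics/c2.png

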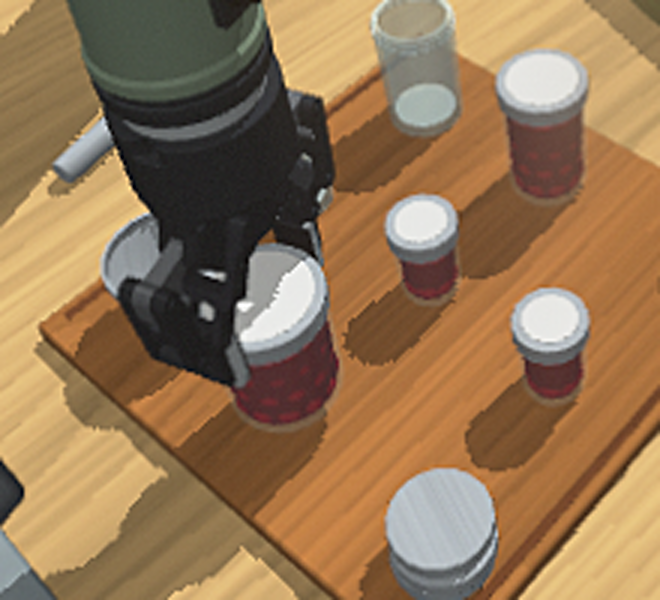

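Gripped and lifted upright: the gap reads about 66 mm and the scale about 4 N. Next I'll raise it and carry it to the large bore.

Converted, 53.1 cm is 0.885, 3.25 cm is 0.0542.

Call:
{"fn": "move_arm", "kwargs": {
  "steps": [
    [[0,0,0.05],[0,0,0]],
    [[0,0,0.1167],[0,0,0]],
    [[0,0,0.1833],[0,0,0]],
    [[0.0033,0.0333,0.1833],[0,0,0]],
    [[0.0067,0.0833,0.1833],[0,0,0]],
    [[0.01,0.15,0.1833],[0,0,0]],
    [[0.015,0.2333,0.1833],[0,0,0]],
    [[0.02,0.3167,0.1833],[0,0,0]],
    [[0.025,0.4,0.1833],[0,0,0]],
    [[0.03,0.4833,0.1833],[0,0,0]],
    [[0.035,0.5667,0.1833],[0,0,0]],
    [[0.04,0.65,0.1833],[0,0,0]],
    [[0.045,0.7333,0.1833],[0,0,0]],
    [[0.0483,0.8,0.1833],[0,0,0]],
    [[0.0517,0.85,0.1833],[0,0,0]],
    [[0.0533,0.875,0.1833],[0,0,0]],
    [[0.0542,0.885,0.1833],[0,0,0]],
    [[0.0542,0.885,0.1833],[0,0,0]],
    [[0.0542,0.885,0.1333],[0,0,0]],
    [[0.0542,0.885,0.1],[0,0,0]]
  ]
}}

```text
t: 8.15
ee_pos: [0.6079, 0.2259, 0.1488]
tcp_rot: [0.983, 0.184, -0.001, 0.0]
ft_force: [-0.9, -0.6, -4.8]
finger_gap: 0.774
grasp_force: 58.0
```

Run:
```python
from h import *
s=sensors.read_state();print(s['t'],s['ee_pos'],s['ft_force'],s['moment'],s['finger_gap'],s['q'])
```

```text
8.15 [0.60788651 0.22592953 0.14883935] [-0.85559465 -0.58453066 -4.75204427] [0.01225461 0.02786334 0.01706086] 0.7737164286357908 [ 2.22721557e-01  4.32060251e-01  1.42435115e+00 -4.08152990e-04
  1.28707957e+00  1.42263269e+00]
```

Converted, -7.4 cm is -0.1233, -7 cm is -0.1167.

Call:
{"fn": "move_arm", "kwargs": {
  "steps": [
    [[0,0.0017,-0.025],[0,0,0]],
    [[0,0.0017,-0.05],[0,0,0]],
    [[0,0.0017,-0.075],[0,0,0]],
    [[0,0.0017,-0.1],[0,0,0]],
    [[0,0.0017,-0.1167],[0,0,0]],
    [[0,0.0017,-0.1233],[0,0,0]],
    [[0,0.0017,-0.1233],[0,0,0]],
    [[0,0.0017,-0.1233],[0,0,0]]
  ]
}}

```text
t: 9.15
ee_pos: [0.609, 0.2287, 0.0771]
tcp_rot: [0.983, 0.185, 0.001, -0.0]
ft_force: [0.6, -0.8, -3.9]
finger_gap: 0.776
grasp_force: 58.0
```

Run:
```python
from h import *
p=shot('scene'); i=cv2.cvtColor(p['img'],cv2.COLOR_RGB2BGR)[90:260,240:440]
cv2.imwrite('pics/c3.png',cv2.resize(i,None,fx=3.5,fy=3.5,interpolation=2)[:600])
s=sensors.read_state();print(s['ee_pos'],s['ft_force'],s['finger_gap'])
```

```text
[0.60906041 0.22864962 0.07712845] [ 0.36163047 -0.66768811 -4.23903026] 0.7790521093770532
```

View pics/c3.png

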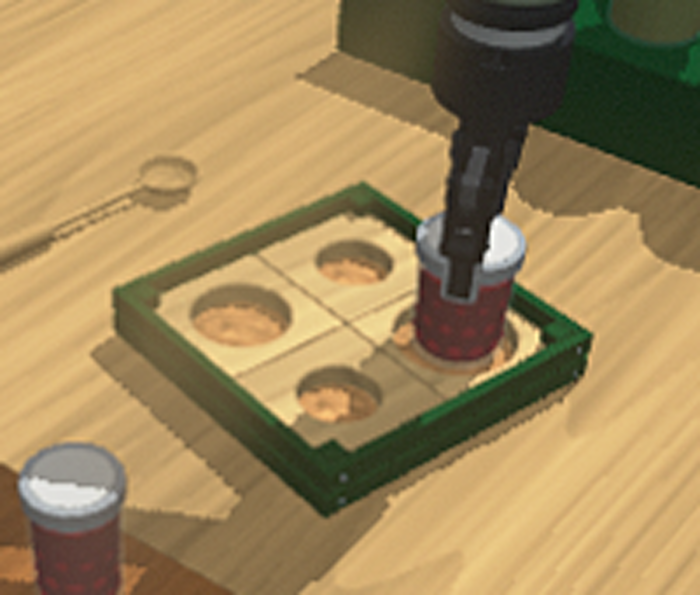

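The large jar is inside its bore at crop (465,340), roughly centred. I'll lower it gently.

Converted, -0.8 cm is -0.0133, -0.75 cm is -0.0125.

Call:
{"fn": "move_arm", "kwargs": {
  "steps": [
    [[0,-0.0017,-0.0033],[0,0,0]],
    [[0,-0.0017,-0.0067],[0,0,0]],
    [[0,-0.0017,-0.01],[0,0,0]],
    [[0,-0.0017,-0.0117],[0,0,0]],
    [[0,-0.0017,-0.0125],[0,0,0]],
    [[0,-0.0017,-0.0133],[0,0,0]],
    [[0,-0.0017,-0.0133],[0,0,0]]
  ]
}}

```text
t: 10.07
ee_pos: [0.6089, 0.2277, 0.0698]
tcp_rot: [0.983, 0.185, 0.001, -0.0]
ft_force: [-2.7, -1.4, 5.0]
finger_gap: 0.776
grasp_force: 58.8
```

Contact: the force went from -4 to +5 N at the expected height. I'll release, rise, and go over the medium jar.

Call:
{"fn": "move_arm", "kwargs": {
  "steps": [
    [[0,0,0],[0,0,0]],
    [[0,0,0],[0,0,0]],
    [[0,0,0],[0,0,0]],
    [[0,0,0],[0,0,0]],
    [[0,0,0.0167],[0,0,0]],
    [[0,0,0.05],[0,0,0]],
    [[0,0,0.1167],[0,0,0]],
    [[0,0,0.1833],[0,0,0]],
    [[-0.01,-0.0833,0.1833],[0,0,0]],
    [[-0.0217,-0.1667,0.1833],[0,0,0]],
    [[-0.0333,-0.25,0.1833],[0,0,0]],
    [[-0.045,-0.3333,0.1833],[0,0,0]],
    [[-0.0567,-0.4167,0.1833],[0,0,0]],
    [[-0.0633,-0.4833,0.1833],[0,0,0]],
    [[-0.0667,-0.5283,0.1833],[0,0,0]],
    [[-0.0667,-0.5283,0.1833],[0,0,0]],
    [[-0.0667,-0.5283,0.1333],[0,0,0]],
    [[-0.0667,-0.5283,0.1333],[0,0,0]]
  ],
  "jaw": 1
}}

```text
t: 12.32
ee_pos: [0.5667, -0.088, 0.1468]
tcp_rot: [0.983, 0.186, -0.002, -0.001]
ft_force: [-0.1, -0.2, 0.3]
finger_gap: 1.001
grasp_force: 0.0
```

Run:
```python
from h import *
p=shot('scene'); i=cv2.cvtColor(p['img'],cv2.COLOR_RGB2BGR)[90:290,190:440]
cv2.imwrite('pics/c4.png',cv2.resize(i,None,fx=3,fy=3,interpolation=2)[:600])
s=sensors.read_state();print(s['t'],s['ee_pos'],s['ft_force'],s['finger_gap'])
```

```text
12.375 [ 0.56782309 -0.08833833  0.14814552] [0.27848089 0.52563806 0.00408516] 0.9991346544411919
```

View pics/c4.png

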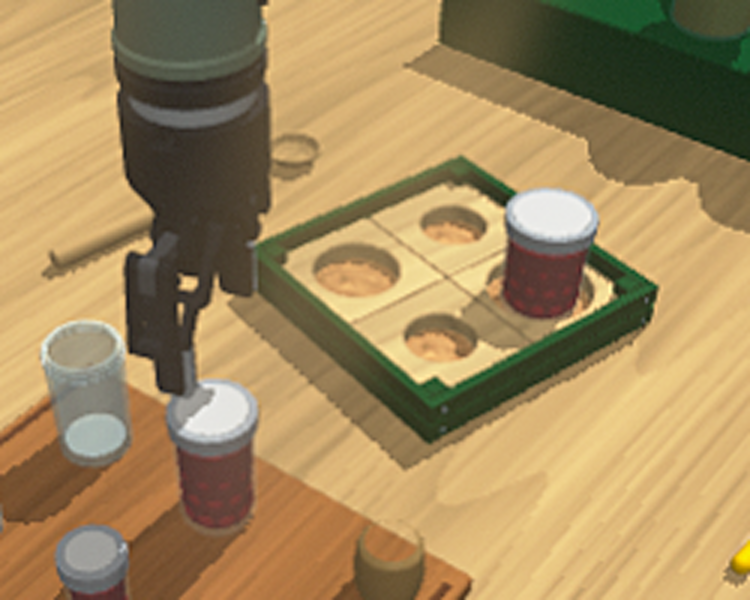

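The large jar stands upright in its bore, at crop (545,255). The gripper is over the medium jar.

Converted, -6.7 cm is -0.1117, 0.05 cm is 0.0008.

Call:
{"fn": "move_arm", "kwargs": {
  "steps": [
    [[0.0008,-0.0017,-0.0333],[0,0,0]],
    [[0.0008,-0.0017,-0.0667],[0,0,0]],
    [[0.0008,-0.0017,-0.0967],[0,0,0]],
    [[0.0008,-0.0017,-0.1117],[0,0,0]],
    [[0.0008,-0.0017,-0.1117],[0,0,0]],
    [[0.0008,-0.0017,-0.1117],[0,0,0]]
  ]
}}

```text
t: 13.12
ee_pos: [0.5696, -0.0907, 0.0821]
tcp_rot: [0.983, 0.185, 0.001, 0.0]
ft_force: [0.4, 0.9, 0.8]
finger_gap: 1.001
grasp_force: 0.0
```

Converted, 2 cm is 0.0333, 1 cm is 0.0167.

Call:
{"fn": "move_arm", "kwargs": {
  "steps": [
    [[0,0,0],[0,0,0]],
    [[0,0,0],[0,0,0]],
    [[0,0,0],[0,0,0]],
    [[0,0,0],[0,0,0]],
    [[0,0,0],[0,0,0]],
    [[0,0,0],[0,0,0]],
    [[0,0,0],[0,0,0]],
    [[0,0,0],[0,0,0]],
    [[0,0,0.0083],[0,0,0]],
    [[0,0,0.0167],[0,0,0]],
    [[0,0,0.0333],[0,0,0]],
    [[0,0,0.0333],[0,0,0]]
  ],
  "jaw": 0,
  "force": 45
}}

```text
t: 14.62
ee_pos: [0.5698, -0.0908, 0.1024]
tcp_rot: [0.983, 0.185, 0.001, 0.001]
ft_force: [-0.1, 0.3, -2.4]
finger_gap: 0.638
grasp_force: 47.9
```

Run:
```python
from h import *
p=shot('scene'); i=cv2.cvtColor(p['img'],cv2.COLOR_RGB2BGR)[130:300,160:360]
cv2.imwrite('pics/c5.png',cv2.resize(i,None,fx=3,fy=3,interpolation=2)[:600])
s=sensors.read_state();print(s['t'],s['ee_pos'],s['ft_force'],s['finger_gap'])
```

```text
14.675 [ 0.56941948 -0.09070011  0.10193725] [ 1.2275557  -0.2135465  -3.59608509] 0.6391052680434837
```

View pics/c5.png

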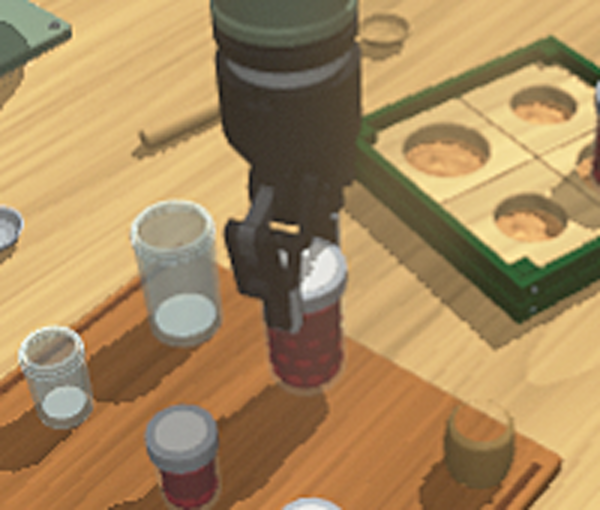

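Medium held upright, the empties undisturbed. Next I'll carry it to the medium bore.

Converted, 24.6 cm is 0.41, 23.5 cm is 0.3917.

Call:
{"fn": "move_arm", "kwargs": {
  "steps": [
    [[0,0,0.05],[0,0,0]],
    [[0,0,0.1],[0,0,0]],
    [[0,0,0.15],[0,0,0]],
    [[-0.0117,0.0333,0.1583],[0,0,0]],
    [[-0.0283,0.0833,0.1583],[0,0,0]],
    [[-0.05,0.15,0.1583],[0,0,0]],
    [[-0.0733,0.2167,0.1583],[0,0,0]],
    [[-0.095,0.2833,0.1583],[0,0,0]],
    [[-0.1167,0.35,0.1583],[0,0,0]],
    [[-0.13,0.3917,0.1583],[0,0,0]],
    [[-0.1367,0.41,0.1583],[0,0,0]],
    [[-0.1367,0.41,0.1583],[0,0,0]],
    [[-0.1367,0.41,0.125],[0,0,0]],
    [[-0.1367,0.41,0.0833],[0,0,0]],
    [[-0.1367,0.41,0.0417],[0,0,0]],
    [[-0.1367,0.41,0.0167],[0,0,0]],
    [[-0.1367,0.41,0.0167],[0,0,0]],
    [[-0.1367,0.41,0.0167],[0,0,0]]
  ]
}}

```text
t: 16.92
ee_pos: [0.4879, 0.1553, 0.1122]
tcp_rot: [0.983, 0.185, 0.001, 0.0]
ft_force: [0.4, -0.7, -2.3]
finger_gap: 0.638
grasp_force: 48.6
```

Run:
```python
from h import *
p=shot('scene'); i=cv2.cvtColor(p['img'],cv2.COLOR_RGB2BGR)[90:260,240:440]
cv2.imwrite('pics/c6.png',cv2.resize(i,None,fx=3,fy=3,interpolation=2)[:600])
s=sensors.read_state();print(s['t'],s['ee_pos'],s['ft_force'],s['finger_gap'])
```

```text
16.975 [0.48813367 0.15545527 0.11251278] [ 0.875156    0.65768794 -3.08458094] 0.6366724788472615
```

View pics/c6.png

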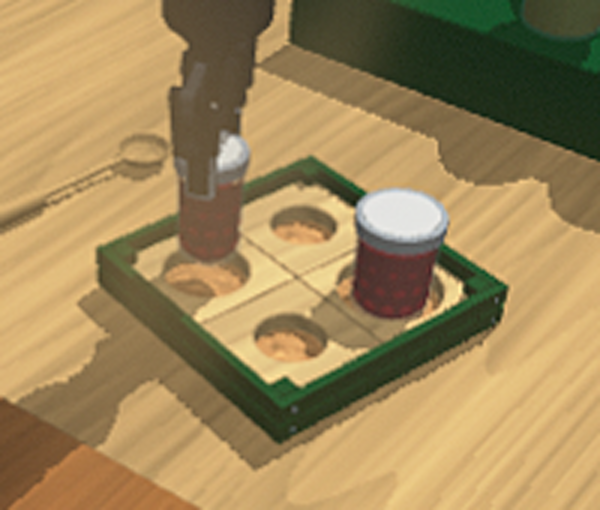

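Medium hangs over its bore at crop (208,270). TCP is 0.112 and should seat at about 0.080.

Converted, -3.2 cm is -0.0533, -3.15 cm is -0.0525.

Call:
{"fn": "move_arm", "kwargs": {
  "steps": [
    [[-0.0008,0,-0.0167],[0,0,0]],
    [[-0.0008,0,-0.0333],[0,0,0]],
    [[-0.0008,0,-0.0417],[0,0,0]],
    [[-0.0008,0,-0.045],[0,0,0]],
    [[-0.0008,0,-0.0483],[0,0,0]],
    [[-0.0008,0,-0.0508],[0,0,0]],
    [[-0.0008,0,-0.0525],[0,0,0]],
    [[-0.0008,0,-0.0533],[0,0,0]],
    [[-0.0008,0,-0.0533],[0,0,0]]
  ]
}}

```text
t: 18.1
ee_pos: [0.4872, 0.1557, 0.0804]
tcp_rot: [0.983, 0.185, 0.001, -0.0]
ft_force: [-2.1, 0.3, 6.3]
finger_gap: 0.642
grasp_force: 49.1
```

Converted, -35.25 cm is -0.5875, 8.6 cm is 0.1433.

Call:
{"fn": "move_arm", "kwargs": {
  "steps": [
    [[0,0,0],[0,0,0]],
    [[0,0,0],[0,0,0]],
    [[0,0,0],[0,0,0]],
    [[0,0,0],[0,0,0]],
    [[0,0,0.0167],[0,0,0]],
    [[0,0,0.05],[0,0,0]],
    [[0,0,0.1167],[0,0,0]],
    [[0,0,0.15],[0,0,0]],
    [[0.02,-0.0833,0.15],[0,0,0]],
    [[0.04,-0.1667,0.15],[0,0,0]],
    [[0.06,-0.25,0.15],[0,0,0]],
    [[0.08,-0.3333,0.15],[0,0,0]],
    [[0.1,-0.4167,0.15],[0,0,0]],
    [[0.12,-0.5,0.15],[0,0,0]],
    [[0.1367,-0.5583,0.15],[0,0,0]],
    [[0.1433,-0.5875,0.15],[0,0,0]],
    [[0.1433,-0.5875,0.1333],[0,0,0]],
    [[0.1433,-0.5875,0.0833],[0,0,0]],
    [[0.1433,-0.5875,0.0583],[0,0,0]],
    [[0.1433,-0.5875,0.0583],[0,0,0]]
  ],
  "jaw": 0.85
}}

```text
t: 20.6
ee_pos: [0.5709, -0.195, 0.1123]
tcp_rot: [0.983, 0.186, -0.002, -0.002]
ft_force: [-0.3, -0.2, 0.3]
finger_gap: 0.853
grasp_force: 0.0
```

Run:
```python
from h import *
p=shot('scene'); i=cv2.cvtColor(p['img'],cv2.COLOR_RGB2BGR)[100:350,150:440]
cv2.imwrite('pics/c7.png',cv2.resize(i,None,fx=2.4,fy=2.4,interpolation=2)[:600])
s=sensors.read_state();print(s['t'],s['ee_pos'],s['ft_force'],s['finger_gap'])
```

```text
20.65 [ 0.57197795 -0.19576457  0.1137137 ] [ 0.46484944 -0.19372875  0.52596297] 0.8527401707318558
```

View pics/c7.png

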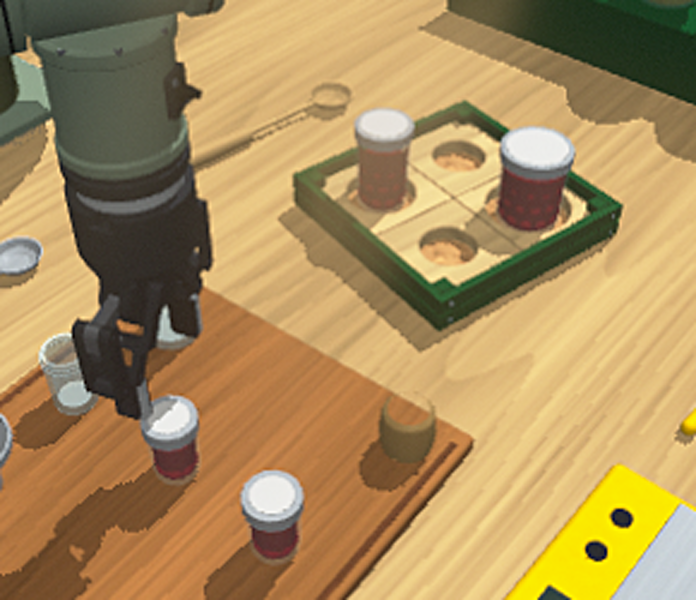

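Both placed jars stand upright, the medium at crop (385,160) and the large at (537,180). Now mini 1.

Converted, -6.1 cm is -0.1017, -5.3 cm is -0.0883.

Call:
{"fn": "move_arm", "kwargs": {
  "steps": [
    [[0,0,-0.0333],[0,0,0]],
    [[0,0,-0.0667],[0,0,0]],
    [[0,0,-0.0883],[0,0,0]],
    [[0,0,-0.1017],[0,0,0]],
    [[0,0,-0.1017],[0,0,0]],
    [[0,0,-0.1017],[0,0,0]]
  ]
}}

```text
t: 21.4
ee_pos: [0.5729, -0.1973, 0.0538]
tcp_rot: [0.983, 0.185, 0.0, 0.0]
ft_force: [0.5, -0.5, 0.7]
finger_gap: 0.849
grasp_force: 0.0
```

Converted, 2 cm is 0.0333, 1 cm is 0.0167.

Call:
{"fn": "move_arm", "kwargs": {
  "steps": [
    [[0,0,0],[0,0,0]],
    [[0,0,0],[0,0,0]],
    [[0,0,0],[0,0,0]],
    [[0,0,0],[0,0,0]],
    [[0,0,0],[0,0,0]],
    [[0,0,0],[0,0,0]],
    [[0,0,0],[0,0,0]],
    [[0,0,0],[0,0,0]],
    [[0,0,0.0083],[0,0,0]],
    [[0,0,0.0167],[0,0,0]],
    [[0,0,0.0333],[0,0,0]],
    [[0,0,0.0333],[0,0,0]]
  ],
  "jaw": 0,
  "force": 35
}}

```text
t: 22.9
ee_pos: [0.5733, -0.1974, 0.0745]
tcp_rot: [0.983, 0.185, 0.001, 0.001]
ft_force: [0.7, 0.3, -0.9]
finger_gap: 0.477
grasp_force: 35.5
```

Run:
```python
from h import *
p=shot('scene'); i=cv2.cvtColor(p['img'],cv2.COLOR_RGB2BGR)[190:340,150:330]
cv2.imwrite('pics/c8.png',cv2.resize(i,None,fx=3,fy=3,interpolation=2)[:600])
s=sensors.read_state();print(s['t'],s['ee_pos'],s['ft_force'],s['finger_gap'])
```

```text
22.95 [ 0.57290811 -0.19725506  0.07401424] [-0.48538288 -0.65980574 -1.23124947] 0.47472451557488643
```

View pics/c8.png

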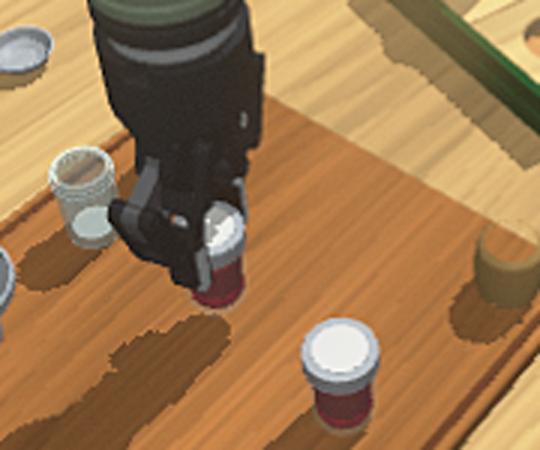

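Mini 1 held. Its destination is the far mini bore (0.512, 0.2525).

Converted, 44.95 cm is 0.7492, -6.1 cm is -0.1017.

Call:
{"fn": "move_arm", "kwargs": {
  "steps": [
    [[0,0,0.05],[0,0,0]],
    [[0,0,0.1167],[0,0,0]],
    [[0,0,0.1833],[0,0,0]],
    [[-0.005,0.0333,0.1833],[0,0,0]],
    [[-0.0117,0.0833,0.1833],[0,0,0]],
    [[-0.02,0.15,0.1833],[0,0,0]],
    [[-0.0317,0.2333,0.1833],[0,0,0]],
    [[-0.0433,0.3167,0.1833],[0,0,0]],
    [[-0.055,0.4,0.1833],[0,0,0]],
    [[-0.0667,0.4833,0.1833],[0,0,0]],
    [[-0.0767,0.5667,0.1833],[0,0,0]],
    [[-0.0883,0.65,0.1833],[0,0,0]],
    [[-0.0967,0.7083,0.1833],[0,0,0]],
    [[-0.1,0.7367,0.1833],[0,0,0]],
    [[-0.1017,0.7492,0.1833],[0,0,0]],
    [[-0.1017,0.7492,0.1833],[0,0,0]],
    [[-0.1017,0.7492,0.1333],[0,0,0]],
    [[-0.1017,0.7492,0.0667],[0,0,0]],
    [[-0.1017,0.7492,0.0333],[0,0,0]],
    [[-0.1017,0.7492,0.0333],[0,0,0]]
  ]
}}

```text
t: 25.45
ee_pos: [0.51, 0.2505, 0.0911]
tcp_rot: [0.983, 0.184, -0.003, 0.001]
ft_force: [-0.3, -0.1, -0.7]
finger_gap: 0.48
grasp_force: 35.7
```

Run:
```python
from h import *
p=shot('scene'); i=cv2.cvtColor(p['img'],cv2.COLOR_RGB2BGR)[90:260,240:440]
cv2.imwrite('pics/c9.png',cv2.resize(i,None,fx=3,fy=3,interpolation=2)[:600])
s=sensors.read_state();print(s['t'],s['ee_pos'],s['ft_force'],s['finger_gap'])
```

```text
25.5 [0.51135771 0.25117836 0.09280265] [-0.08189327  0.16171675 -1.08568202] 0.47772648236670445
```

View pics/c9.png

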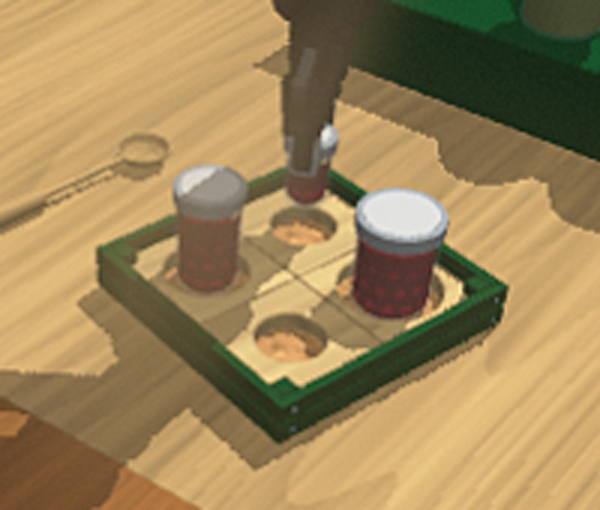

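Mini 1 hangs above the far bore, at crop (305,195). I'll lower it.

Converted, -4.2 cm is -0.07, -4.1 cm is -0.0683.

Call:
{"fn": "move_arm", "kwargs": {
  "steps": [
    [[0,0,0],[0,0,0]],
    [[0,0,-0.0167],[0,0,0]],
    [[0,0,-0.0333],[0,0,0]],
    [[0,0,-0.05],[0,0,0]],
    [[0,0,-0.0583],[0,0,0]],
    [[0,0,-0.0633],[0,0,0]],
    [[0,0,-0.0667],[0,0,0]],
    [[0,0,-0.0683],[0,0,0]],
    [[0,0,-0.07],[0,0,0]],
    [[0,0,-0.07],[0,0,0]]
  ]
}}

```text
t: 26.75
ee_pos: [0.512, 0.2527, 0.0522]
tcp_rot: [0.983, 0.185, 0.001, -0.0]
ft_force: [-1.4, -0.2, 5.2]
finger_gap: 0.481
grasp_force: 36.2
```

Converted, -45 cm is -0.75, 16.2 cm is 0.27.

Call:
{"fn": "move_arm", "kwargs": {
  "steps": [
    [[0,0,0],[0,0,0]],
    [[0,0,0],[0,0,0]],
    [[0,0,0],[0,0,0]],
    [[0,0,0],[0,0,0]],
    [[0,0,0.0167],[0,0,0]],
    [[0,0,0.05],[0,0,0]],
    [[0,0,0.1167],[0,0,0]],
    [[0,0,0.1833],[0,0,0]],
    [[0.03,-0.0833,0.1833],[0,0,0]],
    [[0.06,-0.1667,0.1833],[0,0,0]],
    [[0.09,-0.25,0.1833],[0,0,0]],
    [[0.12,-0.3333,0.1833],[0,0,0]],
    [[0.15,-0.4167,0.1833],[0,0,0]],
    [[0.18,-0.5,0.1833],[0,0,0]],
    [[0.21,-0.5833,0.1833],[0,0,0]],
    [[0.24,-0.6667,0.1833],[0,0,0]],
    [[0.26,-0.7217,0.1833],[0,0,0]],
    [[0.27,-0.75,0.1667],[0,0,0]],
    [[0.27,-0.75,0.1167],[0,0,0]],
    [[0.27,-0.75,0.1],[0,0,0]]
  ],
  "jaw": 0.75
}}

```text
t: 29.25
ee_pos: [0.6714, -0.196, 0.1081]
tcp_rot: [0.983, 0.186, -0.002, -0.002]
ft_force: [0.2, -0.1, -0.2]
finger_gap: 0.752
grasp_force: 0.0
```

Run:
```python
from h import *
p=shot('scene'); i=cv2.cvtColor(p['img'],cv2.COLOR_RGB2BGR)[100:350,150:440]
cv2.imwrite('pics/c10.png',cv2.resize(i,None,fx=2.4,fy=2.4,interpolation=2)[:600])
s=sensors.read_state();print(s['t'],s['ee_pos'],s['ft_force'],s['finger_gap'])
```

```text
29.3 [ 0.67113739 -0.19571188  0.10742508] [-0.61152066  0.60536949 -1.00237982] 0.7474349994949443
```

View pics/c10.png

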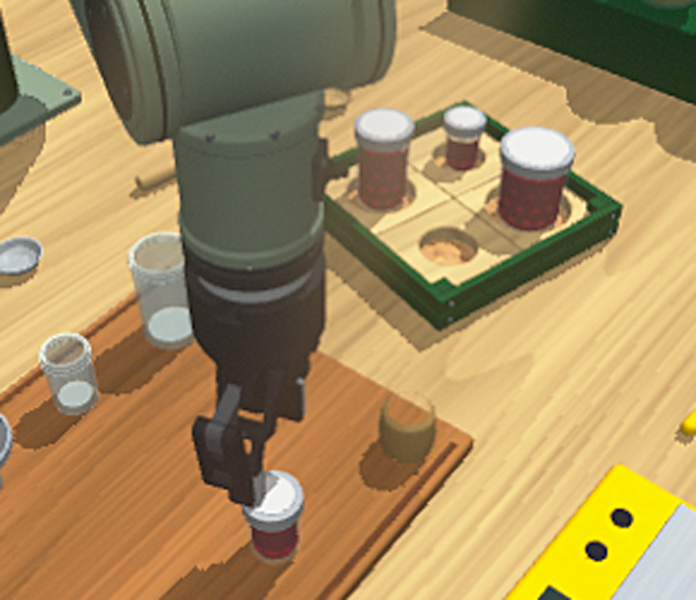

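Three jars stand upright in the crate and the gripper is over mini 2.

Converted, -5.8 cm is -0.0967, -5.2 cm is -0.0867.

Call:
{"fn": "move_arm", "kwargs": {
  "steps": [
    [[0,0,0],[0,0,0]],
    [[0,0,0],[0,0,0]],
    [[0,0,-0.0333],[0,0,0]],
    [[0,0,-0.0667],[0,0,0]],
    [[0,0,-0.0867],[0,0,0]],
    [[0,0,-0.0967],[0,0,0]],
    [[0,0,-0.0967],[0,0,0]],
    [[0,0,-0.0967],[0,0,0]]
  ]
}}

```text
t: 30.3
ee_pos: [0.6741, -0.1978, 0.0541]
tcp_rot: [0.983, 0.185, 0.001, 0.0]
ft_force: [0.1, 0.7, 0.8]
finger_gap: 0.752
grasp_force: 0.0
```

Converted, 2 cm is 0.0333, 1 cm is 0.0167.

Call:
{"fn": "move_arm", "kwargs": {
  "steps": [
    [[0,0,0],[0,0,0]],
    [[0,0,0],[0,0,0]],
    [[0,0,0],[0,0,0]],
    [[0,0,0],[0,0,0]],
    [[0,0,0],[0,0,0]],
    [[0,0,0],[0,0,0]],
    [[0,0,0],[0,0,0]],
    [[0,0,0],[0,0,0]],
    [[0,0,0.0083],[0,0,0]],
    [[0,0,0.0167],[0,0,0]],
    [[0,0,0.0333],[0,0,0]],
    [[0,0,0.0333],[0,0,0]]
  ],
  "jaw": 0,
  "force": 35
}}

```text
t: 31.8
ee_pos: [0.6743, -0.1979, 0.0747]
tcp_rot: [0.983, 0.185, 0.001, 0.001]
ft_force: [0.2, -0.9, -0.3]
finger_gap: 0.474
grasp_force: 35.5
```

Converted, 32.85 cm is 0.5475, 31 cm is 0.5167.

Call:
{"fn": "move_arm", "kwargs": {
  "steps": [
    [[0,0,0.05],[0,0,0]],
    [[0,0,0.1167],[0,0,0]],
    [[0,0,0.1667],[0,0,0]],
    [[-0.0083,0.0333,0.1667],[0,0,0]],
    [[-0.0233,0.0833,0.1667],[0,0,0]],
    [[-0.0417,0.15,0.1667],[0,0,0]],
    [[-0.06,0.2167,0.1667],[0,0,0]],
    [[-0.0817,0.3,0.1667],[0,0,0]],
    [[-0.105,0.3833,0.1667],[0,0,0]],
    [[-0.1283,0.4667,0.1667],[0,0,0]],
    [[-0.1417,0.5167,0.1667],[0,0,0]],
    [[-0.15,0.5475,0.1667],[0,0,0]],
    [[-0.15,0.5475,0.1667],[0,0,0]],
    [[-0.15,0.5475,0.1167],[0,0,0]],
    [[-0.15,0.5475,0.0667],[0,0,0]],
    [[-0.15,0.5475,0.0333],[0,0,0]],
    [[-0.15,0.5475,0.0333],[0,0,0]],
    [[-0.15,0.5475,0.0333],[0,0,0]]
  ]
}}

```text
t: 34.05
ee_pos: [0.5845, 0.1306, 0.0943]
tcp_rot: [0.983, 0.185, 0.001, 0.0]
ft_force: [-0.5, -0.3, -1.0]
finger_gap: 0.471
grasp_force: 35.7
```

Run:
```python
from h import *
p=shot('scene'); i=cv2.cvtColor(p['img'],cv2.COLOR_RGB2BGR)[90:260,240:440]
cv2.imwrite('pics/c11.png',cv2.resize(i,None,fx=3,fy=3,interpolation=2)[:600])
s=sensors.read_state();print(s['t'],s['ee_pos'],s['ft_force'],s['finger_gap'])
```

```text
34.1 [0.5848184  0.13077453 0.09475094] [-0.08687666 -0.31143798 -1.32600481] 0.4707906455215164
```

View pics/c11.png

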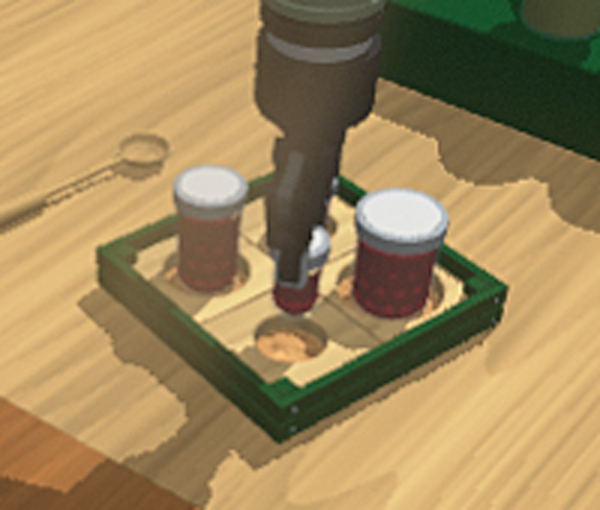

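Mini 2 hangs over the near bore, at crop (297,305). I'll lower it.

Converted, -4.25 cm is -0.0708, -4.15 cm is -0.0692.

Call:
{"fn": "move_arm", "kwargs": {
  "steps": [
    [[0,0,-0.0167],[0,0,0]],
    [[0,0,-0.0333],[0,0,0]],
    [[0,0,-0.05],[0,0,0]],
    [[0,0,-0.0583],[0,0,0]],
    [[0,0,-0.0633],[0,0,0]],
    [[0,0,-0.0667],[0,0,0]],
    [[0,0,-0.0692],[0,0,0]],
    [[0,0,-0.0708],[0,0,0]],
    [[0,0,-0.0708],[0,0,0]]
  ]
}}

```text
t: 35.22
ee_pos: [0.5842, 0.1312, 0.0524]
tcp_rot: [0.983, 0.185, 0.001, 0.0]
ft_force: [-1.3, -0.2, 6.1]
finger_gap: 0.474
grasp_force: 36.3
```

Contact. I'll release and retreat well clear.

Converted, -24 cm is -0.4, -18 cm is -0.3.

Call:
{"fn": "move_arm", "kwargs": {
  "steps": [
    [[0,0,0],[0,0,0]],
    [[0,0,0],[0,0,0]],
    [[0,0,0],[0,0,0]],
    [[0,0,0],[0,0,0]],
    [[0,0,0.0167],[0,0,0]],
    [[0,0,0.05],[0,0,0]],
    [[0,0,0.1167],[0,0,0]],
    [[0,0,0.2],[0,0,0]],
    [[0,0,0.2833],[0,0,0]],
    [[0,-0.1,0.2833],[0,0,0]],
    [[0,-0.2,0.2833],[0,0,0]],
    [[0,-0.3,0.2833],[0,0,0]],
    [[0,-0.4,0.2833],[0,0,0]],
    [[0,-0.4,0.2833],[0,0,0]],
    [[0,-0.4,0.2833],[0,0,0]],
    [[0,-0.4,0.2833],[0,0,0]]
  ],
  "jaw": 0.75
}}

```text
t: 37.22
ee_pos: [0.5836, -0.1076, 0.2214]
tcp_rot: [0.983, 0.186, 0.0, -0.0]
ft_force: [-0.2, 0.1, -1.0]
finger_gap: 0.753
grasp_force: 0.0
```

Run:
```python
from lids import *
p=shot('scene','end.png');a=shot('top')
for q in ([.609,.2275,.097],[.487,.1557,.105],[.512,.2525,.075],[.584,.131,.075]):
    try: print(q,tri(a,p,lid(a,'',near=q)[1][0],lid(p,'',near=q)[1][0]).round(4))
    except Exception as e: print(q,e)
for l in('empty_medium','empty_mini'): print(l,[toworld(a,d['xyz']).round(3).tolist() for d in tip_of(l,a)[:1]],[toworld(p,d['xyz']).round(3).tolist() for d in tip_of(l,p)[:1]])
s=sensors.read_state();print(s['t'],s['ee_pos'])
```

```text
[0.609, 0.2275, 0.097] [0.6044 0.2282 0.0936]
[0.487, 0.1557, 0.105] [0.4874 0.1554 0.1061]
[0.512, 0.2525, 0.075] [0.5361 0.2733 0.038 ]
[0.584, 0.131, 0.075] [0.5816 0.1313 0.073 ]
empty_medium [] [[0.458, -0.095, 0.019]]
empty_mini [] [[0.461, -0.2, 0.022]]
37.525 [ 0.58346394 -0.10819074  0.2207666 ]
```

View pics/end.png

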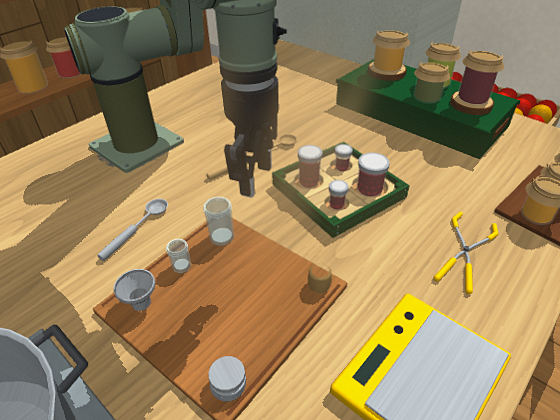

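All four jars stand upright in their bores: medium (310,165), far mini (343,157), large (373,173), near mini (339,194). Both empties are unmoved at (218,220) and (178,255). The odd far-mini triangulation comes from the large jar's lid falling inside its search window; its seating was confirmed by contact height and force.

```bash
python3 -c "
from plant import env; print(env.hand_in())"
```

```text
the job is handed in; nothing more can be done
None
```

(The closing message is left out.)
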